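# Feed glazed test discs through the gate

## Task

Push the three green glazed discs across the wooden board with the fingertips, through the gap in the dark gate rail, one at a time, so that each slides down into the sloping steel catch slot behind it. Only push, gently: nothing may be picked up or squeezed; leave the plain terracotta disc, the small cup, the glaze jar and the brush where they are.

Things in the scene. Friction and masses are not known exactly. Their poses are not given: they have to be found in the camera images.
- board: fixed wooden feeding board. Origin: on the table top, mid-width; z up, y across the deck towards the gate and catch slot, x along the gate rail. The flat deck is 50 mm above the origin, free from x -140 to +140 mm and y -125 to +116 mm, and ends in a plain edge at y +130 mm; its last 40 mm are a flush, slippery steel sill. Rims on the -x, +x and -y sides, 12 mm thick, stand 16 mm above the deck.
- slot (a point): middle of the floor of the catch slot: an open steel chute along the deck's edge, inside 280 mm along the board's x and 122 mm along its y (board y +130 to +252 mm). Its slippery floor slopes down from 2 mm below the deck at the edge to 45 mm below it at the far wall, so discs slide down by themselves. Walls 12 mm thick, as high as the deck. Same axes as the board.
- gate_mouth (a point): middle of the gap in the dark wooden gate rail, at deck height, on the deck's edge above the slot (board y +130 mm). The gap is 48 mm wide along the board's x; where it lies along x varies. The rail is fixed, 14 mm thick (board y +116 to +130 mm), 16 mm high above the deck, and closes the rest of that side. Same axes as the board.
- glazed1_center (a point): a loose round ceramic test disc with a glossy green glaze and a pale flower dot pattern on top, 36 mm diameter, 12 mm thick, about 28 g, lying flat on the deck with 16 mm or more of free deck all round. This point is its centre, half-way up (6 mm above the deck).
- glazed2_center (a point): a loose round ceramic test disc with a glossy green glaze and a pale flower dot pattern on top, 36 mm diameter, 12 mm thick, about 28 g, lying flat on the deck with 16 mm or more of free deck all round. This point is its centre, half-way up (6 mm above the deck).
- glazed3_center (a point): a loose round ceramic test disc with a glossy green glaze and a pale flower dot pattern on top, 36 mm diameter, 12 mm thick, about 28 g, lying flat on the deck with 16 mm or more of free deck all round. This point is its centre, half-way up (6 mm above the deck).
- plain_center (a point): bystander: an unglazed terracotta-coloured disc, 36 mm diameter, 12 mm thick, lying on the deck in one of the two corners beside the gate rail. This point is its centre, half-way up.
- cup_center (a point): bystander: a small pale cup with a green rim, 48 mm diameter, 50 mm high, standing on the deck in the other corner beside the gate rail. This point is on its axis, half-way up (25 mm above the deck).
- jar_center (a point): bystander: a closed glaze jar 60 mm diameter, 85 mm high, standing on the table to the right of the board (-y). This point is its centre, half-way up.
- brush_grip (a point): bystander: a brush lying on the table to the right of the board (-y). This point is on its handle.
Things that resemble listed ones, but are neither listed nor needed, are in the scene too. What is shaped like the part that bears glazed1_center but blue is not meant. Leave any purple or turquoise look-alike of the part that bears glazed2_center alone.

How it is judged (in metres and radians):
On the way, in this order (a step that is already met when the one before it is completed fails the run):
1. one green disc, and only one, lies in the catch slot ((((z of glazed1_center in the frame of board below 0.046 m and y of glazed1_center in the frame of board between 0.132 and 0.252 m and x of glazed1_center in the frame of board between -0.14 and 0.14 m) and not (z of glazed2_center in the frame of board below 0.046 m and y of glazed2_center in the frame of board between 0.132 and 0.252 m and x of glazed2_center in the frame of board between -0.14 and 0.14 m) and not (z of glazed3_center in the frame of board below 0.046 m and y of glazed3_center in the frame of board between 0.132 and 0.252 m and x of glazed3_center in the frame of board between -0.14 and 0.14 m)) or (not (z of glazed1_center in the frame of board below 0.046 m and y of glazed1_center in the frame of board between 0.132 and 0.252 m and x of glazed1_center in the frame of board between -0.14 and 0.14 m) and (z of glazed2_center in the frame of board below 0.046 m and y of glazed2_center in the frame of board between 0.132 and 0.252 m and x of glazed2_center in the frame of board between -0.14 and 0.14 m) and not (z of glazed3_center in the frame of board below 0.046 m and y of glazed3_center in the frame of board between 0.132 and 0.252 m and x of glazed3_center in the frame of board between -0.14 and 0.14 m)) or (not (z of glazed1_center in the frame of board below 0.046 m and y of glazed1_center in the frame of board between 0.132 and 0.252 m and x of glazed1_center in the frame of board between -0.14 and 0.14 m) and not (z of glazed2_center in the frame of board below 0.046 m and y of glazed2_center in the frame of board between 0.132 and 0.252 m and x of glazed2_center in the frame of board between -0.14 and 0.14 m) and (z of glazed3_center in the frame of board below 0.046 m and y of glazed3_center in the frame of board between 0.132 and 0.252 m and x of glazed3_center in the frame of board between -0.14 and 0.14 m)))), for 0.2 s.
2. two green discs, and only two, lie in the catch slot ((((z of glazed1_center in the frame of board below 0.046 m and y of glazed1_center in the frame of board between 0.132 and 0.252 m and x of glazed1_center in the frame of board between -0.14 and 0.14 m) and (z of glazed2_center in the frame of board below 0.046 m and y of glazed2_center in the frame of board between 0.132 and 0.252 m and x of glazed2_center in the frame of board between -0.14 and 0.14 m) and not (z of glazed3_center in the frame of board below 0.046 m and y of glazed3_center in the frame of board between 0.132 and 0.252 m and x of glazed3_center in the frame of board between -0.14 and 0.14 m)) or ((z of glazed1_center in the frame of board below 0.046 m and y of glazed1_center in the frame of board between 0.132 and 0.252 m and x of glazed1_center in the frame of board between -0.14 and 0.14 m) and not (z of glazed2_center in the frame of board below 0.046 m and y of glazed2_center in the frame of board between 0.132 and 0.252 m and x of glazed2_center in the frame of board between -0.14 and 0.14 m) and (z of glazed3_center in the frame of board below 0.046 m and y of glazed3_center in the frame of board between 0.132 and 0.252 m and x of glazed3_center in the frame of board between -0.14 and 0.14 m)) or (not (z of glazed1_center in the frame of board below 0.046 m and y of glazed1_center in the frame of board between 0.132 and 0.252 m and x of glazed1_center in the frame of board between -0.14 and 0.14 m) and (z of glazed2_center in the frame of board below 0.046 m and y of glazed2_center in the frame of board between 0.132 and 0.252 m and x of glazed2_center in the frame of board between -0.14 and 0.14 m) and (z of glazed3_center in the frame of board below 0.046 m and y of glazed3_center in the frame of board between 0.132 and 0.252 m and x of glazed3_center in the frame of board between -0.14 and 0.14 m)))), for 0.2 s.
3. all three green discs lie in the catch slot (((z of glazed1_center in the frame of board below 0.046 m and y of glazed1_center in the frame of board between 0.132 and 0.252 m and x of glazed1_center in the frame of board between -0.14 and 0.14 m) and (z of glazed2_center in the frame of board below 0.046 m and y of glazed2_center in the frame of board between 0.132 and 0.252 m and x of glazed2_center in the frame of board between -0.14 and 0.14 m) and (z of glazed3_center in the frame of board below 0.046 m and y of glazed3_center in the frame of board between 0.132 and 0.252 m and x of glazed3_center in the frame of board between -0.14 and 0.14 m))), for 0.2 s.
At the end, for the whole second after the job is handed in: All three green discs lie at rest (under 30 mm/s) in the catch slot: their centres inside its walls and at least 4 mm below deck height; the plain disc lies on the deck and the cup stands upright on it (within 0.15 rad) (z of each of glazed1_center, glazed2_center, glazed3_center in the frame of board below 0.046 m and y of glazed1_center in the frame of board between 0.132 and 0.252 m and x of glazed1_center in the frame of board between -0.14 and 0.14 m and y of glazed2_center in the frame of board between 0.132 and 0.252 m and x of glazed2_center in the frame of board between -0.14 and 0.14 m and y of glazed3_center in the frame of board between 0.132 and 0.252 m and x of glazed3_center in the frame of board between -0.14 and 0.14 m and linear speed of each of glazed1, glazed2, glazed3 below 0.03 m/s and z of plain_center in the frame of board above 0.05 m and z of cup_center in the frame of board above 0.07 m and angle between cup_center's own z axis and vertical below 0.15 rad); the robot touches nothing.
It fails at once if a disc is lifted more than 15 mm off the deck (z of any of glazed1_center, glazed2_center, glazed3_center, plain_center in the frame of board above 0.071 m).
It fails at once if a green disc is squeezed, pressed or rammed with more than 15 N (contact force between the fingers and glazed1 above 15 N or contact force between the fingers and glazed2 above 15 N or contact force between the fingers and glazed3 above 15 N).
It fails at once if the plain disc or the cup is moved more than 15 mm (distance of any of plain_center, cup_center from where it was at the start of the episode above 0.015 m).
It fails at once if the jar or the brush is moved more than 20 mm (distance of any of jar_center, brush_grip from where it was at the start of the episode above 0.02 m).
It also fails if it takes over 72 s, if anything falls off the work surface, if the arm or the gripper's body presses on something with over 40 N, if the wrist force passes 120 N, or if a joint passes its speed limit or range.

## Robot

A 6-joint arm with a two-finger parallel gripper is mounted at the origin on the work surface. World frame = base frame: x ahead of the robot, y to its left, z up, the work surface at z = 0. Lengths are in m, angles in degrees, forces in N, time in s.
With the tool pointing down it reaches from about 0.25 to 0.725 m from the base axis. Payload 9.7 kg.
Tool frame: the origin (TCP) lies between the finger pads; the fingertips stand 22 mm ahead of it and the grasp point (between the pads) lies 3 mm ahead of it; z points along the fingers, y is the line along which they close (so a half turn about z gives the same grasp; the last joint's range is limited). The gripper opens to 85 mm and grips with 20 to 120 N. Pads are 22 mm wide; open, the fingers measure 114 mm over their backs; the gripper's body (76 mm by 85 mm) begins 54 mm behind the grasp point. The pads swing forward as they close: fully open they stand 13 mm farther back than shut.
Start: joints at [-72.307, 4.979, 10.078, 95.1, 0, 90], TCP at [0.167, -0.524, 0.253] pointing down, gripper open.
Joint ranges: [-179.16, 179.16], [-48.56, 103.87], [-65.8, 70.77], [-126.05, 130.52], [-82.76, 87.17], [-180, 180]. Speed limits (degrees/s): [127.2, 127.2, 147.25, 180, 180, 180].

## Interface

Orientations are given as [roll, pitch, yaw] about the fixed x, y, z axes, in that order (R = Rz(yaw) Ry(pitch) Rx(roll)).
In Python, from workcell import bot, viewer, finder gives the robot as it stands.
- The arm moves only by the tool move_arm, never from a script. Its arguments are lists of equal length, an entry for each row: "offset": the shift along the tool's x, y, z in cm, a list of three; "twist": the turn, a rotation vector about the tool's x, y, z in rad, a list of three; "grip": the opening, from 0 (shut) to 1 (fully open). In form: {"offset": [[x, y, z], ...], "twist": [[ax, ay, az], ...], "grip": [grip, ...]}. A call has 1 to 5 rows; each row shifts and turns the commanded pose from where the row before left it, along the tool's axes as they then stand; what a row does not reach is not made up. A row lasts 1/10 s, in which the tool goes at most 50 mm and 8.59 degrees, less where a joint would pass 70% of its speed; a pose out of reach is approached as far as the arm can. A call is refused whole if a number of a shift passes 5 or a number of a turn 0.15, either way. A call with a gripper value outside its range is refused whole. The fingers move at their own pace and stop on an object; "force" is the grip in N (left out, the last holds). Time passes only in rows, so rows that do not move let the fingers close. It gives the time, the measured TCP pose, the force, the opening and the grip force at its end, in the units of the state.
- bot.get_obs(): the state, without advancing time (a new reading comes with each control period).
- viewer.camera(name): name is "scene" or "top"; returns a dict with "color" (420x560x3 uint8, red, green, blue), "depth" (420x560 float32, m along the optical axis (not along the pixel's ray), 0 where there is no reading), "vfov" (degrees; the focal length in pixels is half the picture's height over the tangent of half this angle, whatever the lens; pixels are square), "cx", "cy" (the principal point, pixels), "position" and "attitude" of the camera in the world. Camera axes: x right, y down, z forward; pixel columns grow to the right and rows downward; lengths in m; the calibration is good to about 2 mm. A picture is of the moment at which its call begins.
- bot.job_done(): hands the job in; it is judged then, once.
Trained networks look in a picture, given as the dict that the camera call returned (one of the last four; its "shot" number tells which), for a name from the list of things; names that differ only in an ending like _2 or _b are one class to them, and where a whole thing is asked for, a point or a joint stands for the part that bears it (a point fixed in the world has none). Each returns a list of dicts, best first, with "p" (0 to 1); they miss things now and then, are a little off and sometimes report something else, mostly with a low value. They report only what shows in the picture. A call takes as long as a camera call. They do not tell look-alikes from the thing itself.
- finder.boxes_of(picture, thing): "position" ([column, row] in pixels, amid what is visible of it).
- finder.pinpoint(picture, thing): "position" ([column, row] in pixels: a listed point, or the origin of a listed thing).
The state is a dict: "time": time; "q": joint angles; "qd": joint speeds; "joint_efforts": joint torques, N m; "ee_pos": TCP position; "tcp_rot": TCP orientation; "wrist_force": force on the tool from outside, world axes, zero at the start; "torque": the same for the moment, N m; "opening": finger opening in m; "grasp_force": force on a finger pad.
Only numpy, scipy, OpenCV 4.12 (cv2) and the standard library are available. Lean on these libraries where they do the work, as an engineer would, in place of code of your own. Each camera call takes 0.05 s, during which the arm holds its last target. There are 200 camera calls.

## Working session

There is one attempt and no reset: what is moved stays moved. The work goes in short steps, Python scripts to look and compute and a tool call to move; the robot and the scene stay as the last step left them, time stands still between calls to the robot, and variables do not carry over. Pictures are saved under pics/ and viewed, at most 10 in all, crops included, and the job is handed in when it is done.

Besides the shell and the picture viewer there is one more tool, called after ">>>" as name(argument=value, ...), one argument or row to a line, values as JSON. move_arm: Moves the arm, as the interface text tells. Its arguments: {"type":"object","properties":{"offset":{"type":"array","items":{"type":"array","items":{"type":"number"}}},"twist":{"type":"array","items":{"type":"array","items":{"type":"number"}}},"grip":{"type":"array","items":{"type":"number"}},"force":{"type":"number"}},"required":["offset","twist","grip"]}

```bash
mkdir -p pics
cat > h.py <<'E'
import numpy as np,cv2
from workcell import bot,viewer,finder
from scipy.spatial.transform import Rotation as R
def f(p): return p["color"].shape[0]/2/np.tan(np.radians(p["vfov"])/2)
def Rc(p):
    a=np.array(p["attitude"],float)
    return a if a.shape==(3,3) else (R.from_euler('xyz',a,degrees=True).as_matrix() if a.size==3 else R.from_quat(a).as_matrix())
def ray(p,uv):
    return Rc(p)@np.array([(uv[0]-p["cx"])/f(p),(uv[1]-p["cy"])/f(p),1.])
def onz(p,uv,z):
    r=ray(p,uv);o=np.array(p["position"]);return o+r*(z-o[2])/r[2]
def byd(p,uv):
    d=p["depth"][int(round(uv[1])),int(round(uv[0]))];return np.array(p["position"])+ray(p,uv)*d
E
python3 - <<'E'
from h import *
np.set_printoptions(precision=4,suppress=True)
o=bot.get_obs();print(o["time"],o["ee_pos"],o["tcp_rot"],o["opening"])
for n in("scene","top"):
    p=viewer.camera(n);cv2.imwrite(f"pics/{n}0.png",p["color"][:,:,::-1])
    print(n,p["position"],p["attitude"],p["vfov"],p["cx"],p["cy"])
    for t in("board","slot","gate_mouth","glazed1_center","plain_center","cup_center","jar_center","brush_grip"):
        for d in finder.pinpoint(p,t)[:7]: print(t,round(d["p"],2),np.round(d["position"],1),byd(p,d["position"]))
E
```

```text
0.0 [ 0.1671 -0.5238  0.2526] [-179.9218   -0.       17.6937] 0.08539134085564418
scene [ 1.0802 -0.2787  0.7727] [-139.9466    0.6824   66.7596] 52.970028668904966 278.466784920259 208.16230290269903
board 0.68 [290.1 224.1] [ 0.5724 -0.0426  0.0532]
slot 0.95 [362.6 191.9] [0.536  0.163  0.0284]
gate_mouth 0.89 [341.4 185.8] [0.5125 0.1167 0.0466]
gate_mouth 0.28 [301.4 170.8] [0.4457 0.0438 0.0649]
glazed1_center 0.69 [291.4 239.1] [ 0.6152 -0.059   0.0613]
glazed1_center 0.68 [274.7 323.9] [ 0.7523 -0.1556  0.0121]
glazed1_center 0.51 [341.8 306.8] [ 0.7724 -0.0209  0.0127]
plain_center 0.72 [302.6 169.7] [0.4427 0.0483 0.064 ]
plain_center 0.48 [346.8 229.3] [0.6628 0.0404 0.0996]
cup_center 0.76 [349.4 229.5] [0.6645 0.0455 0.0983]
cup_center 0.64 [291.  214.6] [ 0.5579 -0.0341  0.0652]
jar_center 0.92 [132.8 250.1] [ 0.5237 -0.3651  0.0786]
brush_grip 0.7 [157.6 312.8] [ 0.6452 -0.3558  0.0221]
top [ 0.4104 -0.0871  1.191 ] [-173.1981    0.5637  -90.6186] 42.531151217186135 277.75828431060444 211.6888039749063
board 0.77 [254.2 214.2] [ 0.5404 -0.0278  0.0626]
slot 0.69 [167.8 218.9] [0.5358 0.1607 0.0331]
gate_mouth 0.96 [190.2 225.5] [0.5195 0.1096 0.0475]
glazed1_center 0.69 [308.  124.1] [ 0.7483 -0.147   0.0115]
glazed1_center 0.61 [265.5 175.8] [ 0.6224 -0.0522  0.0614]
glazed1_center 0.51 [245.3 116.6] [ 0.7668 -0.0065  0.0142]
plain_center 0.65 [165.3 216.2] [0.5427 0.168  0.025 ]
plain_center 0.6 [218.8 266.2] [0.4322 0.0467 0.0619]
cup_center 0.67 [214.2 163.4] [0.6511 0.0574 0.059 ]
jar_center 0.62 [415.2 232.6] [ 0.4962 -0.3597  0.0816]
brush_grip 0.95 [396.3 166. ] [ 0.651  -0.342   0.0075]
brush_grip 0.57 [414.2 232.7] [ 0.496  -0.3577  0.0814]
brush_grip 0.3 [253.4 215.3] [ 0.5381 -0.0261  0.0628]
brush_grip 0.22 [256.7 246.2] [ 0.473  -0.0326  0.0614]
```

Run:
```python
import cv2
a=cv2.imread("pics/top0.png")[70:330,120:460];cv2.imwrite("pics/top0c.png",cv2.resize(a,None,fx=2.3,fy=2.3,interpolation=cv2.INTER_CUBIC))
b=cv2.imread("pics/scene0.png");cv2.imwrite("pics/scene0c.png",cv2.resize(b[120:360,100:460],None,fx=2.2,fy=2.2,interpolation=cv2.INTER_CUBIC))
```

```text
(no output)
```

View pics/top0c.png

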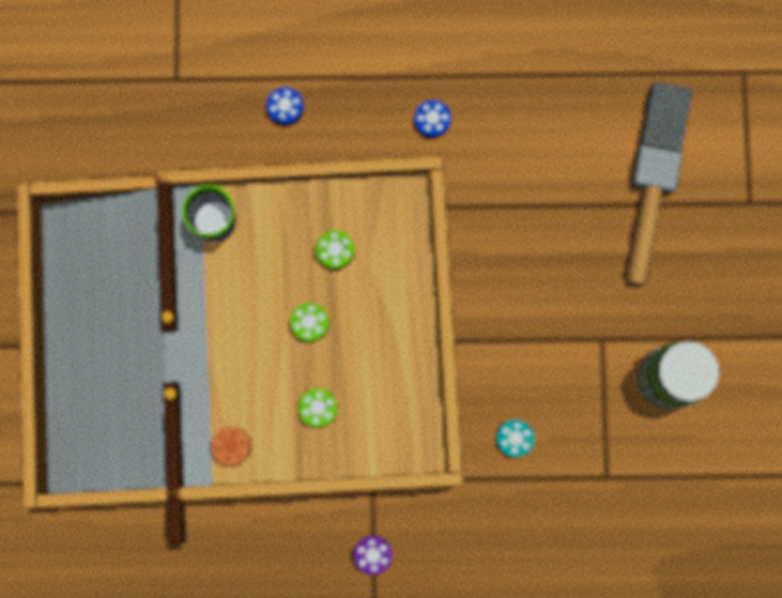

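View pics/scene0c.png

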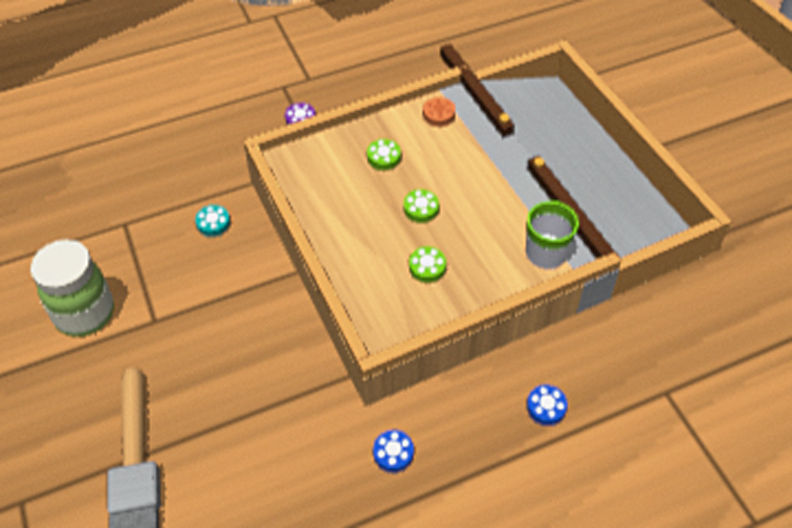

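The top view shows three green discs on the deck at full-picture pixels (265.6,178), (254.3,210) and (257.8,247). The blue, purple and turquoise look-alikes lie on the table, and this enlarged crop confirms only the green ones are meant. The plain disc is at (220,264), the cup at (211,162) and the gap at about (191,225).

```bash
cat >> h.py <<'E'
def blobs(p,lo,hi,amin):
    m=cv2.inRange(cv2.cvtColor(p["color"],cv2.COLOR_RGB2HSV),lo,hi)
    m=cv2.morphologyEx(m,cv2.MORPH_CLOSE,np.ones((5,5)))
    cs=cv2.findContours(m,cv2.RETR_EXTERNAL,cv2.CHAIN_APPROX_NONE)[0]
    return [(cv2.contourArea(c),cv2.minEnclosingCircle(c)[0],c) for c in cs if cv2.contourArea(c)>amin]
def discs(p,z=.062):
    out=[]
    for a,c,k in blobs(p,(35,120,60),(70,255,255),40):
        uv=np.array(cv2.fitEllipse(k)[0]);out.append((round(a),uv.round(1),onz(p,uv,z).round(4),byd(p,uv)[2].round(4)))
    return out
E
python3 - <<'E'
from h import *
np.set_printoptions(precision=4,suppress=True)
for n in("top","scene"):
    p=viewer.camera(n);print(n)
    for d in discs(p):print("green",*d)
    for a,c,k in blobs(p,(15,190,170),(28,255,255),6):print("yel",a,c,onz(p,c,.066))
    hsv=cv2.cvtColor(p["color"],cv2.COLOR_RGB2HSV)
    m=((hsv[...,2]<85)&(hsv[...,1]>90)).astype(np.uint8)
    for c in cv2.findContours(m,cv2.RETR_EXTERNAL,cv2.CHAIN_APPROX_NONE)[0]:
        if cv2.contourArea(c)>150:
            b=cv2.boxPoints(cv2.minAreaRect(c));print("dark",cv2.contourArea(c),[onz(p,q,.066)[:2].round(4).tolist() for q in b])
    if n=="top":
        for col,row in((254,212),(254,120),(180,200),(160,215),(305,143),(311,143),(315,277),(258,280)):print(col,row,byd(p,(col,row)))
        for q in((310,142),(318,278),(129,152),(134,288)):print("corner",onz(p,q,.066))
E
```

```text
top
green 111 [550.7 292.2] [ 0.3714 -0.6378  0.062 ] 0.0833
green 202 [257.7 246.9] [ 0.4715 -0.0346  0.062 ] 0.0592
green 105 [553.7 250.4] [ 0.4572 -0.6502  0.062 ] 0.0897
green 201 [254.1 209.7] [ 0.55   -0.0275  0.062 ] 0.0625
green 86 [557.  209.6] [ 0.5426 -0.6631  0.062 ] 0.0869
green 198 [265.1 178.1] [ 0.6174 -0.0514  0.062 ] 0.0622
green 392 [210.3 161.5] [0.6548 0.0654 0.062 ] 0.0579
dark 1237.0 [[0.1574, -0.29], [0.1618, -0.5056], [0.1235, -0.5046], [0.119, -0.2898]]
dark 872.0 [[0.1563, 0.1824], [0.2079, 0.0181], [0.1713, 0.0056], [0.12, 0.1693]]
dark 331.0 [[0.3491, 0.1013], [0.4873, 0.1024], [0.4871, 0.0857], [0.349, 0.0848]]
dark 1330.5 [[0.5955, 0.4901], [0.5966, 0.4678], [0.2668, 0.4339], [0.2658, 0.4554]]
dark 1540.0 [[0.295, -0.5012], [0.6305, -0.5223], [0.6295, -0.5749], [0.2942, -0.552]]
dark 389.0 [[0.4119, 0.2756], [0.6861, 0.2248], [0.6714, 0.1594], [0.3981, 0.2119]]
dark 250.5 [[0.5628, 0.1177], [0.681, 0.1103], [0.6792, 0.089], [0.561, 0.0967]]
dark 355.0 [[0.7936, 0.5159], [0.8517, 0.4684], [0.8157, 0.4278], [0.7579, 0.4754]]
dark 262.5 [[0.9197, 0.5308],
[... 1125 characters left out ...]
5639], [-0.3377, -0.3588], [-0.145, -0.3585], [-0.1337, -0.547]]
dark 237.5 [[-0.3361, -0.3777], [-0.3394, -0.3002], [-0.1434, -0.3074], [-0.1432, -0.3783]]
dark 153.5 [[-0.4367, -0.5572], [-0.3997, -0.3751], [-0.3068, -0.3804], [-0.3437, -0.5551]]
dark 290.0 [[-0.3227, -0.2124], [-0.3146, -0.0448], [-0.2686, -0.0526], [-0.2777, -0.2167]]
dark 329.5 [[-0.4975, -0.6206], [-0.6742, -0.6137], [-0.5161, -0.3829], [-0.3544, -0.4057]]
dark 359.5 [[-0.2673, 0.2363], [-0.2789, 0.5307], [-0.2223, 0.5077], [-0.2139, 0.2215]]
dark 367.0 [[-0.5764, -0.48], [-0.8672, -0.4004], [-0.5503, -0.2329], [-0.3161, -0.324]]
dark 744.0 [[-0.8508, -0.6143], [-0.747, -0.3897], [-0.5178, -0.4098], [-0.6116, -0.6147]]
```

```bash
cat >> h.py <<'E'
def go(target,yaw,n=1):
    o=bot.get_obs();T=R.from_euler('xyz',o["tcp_rot"],degrees=True)
    G=R.from_euler('xyz',[180,0,yaw],degrees=True)
    print("at",np.round(o["ee_pos"],4),np.round(o["tcp_rot"],1),"t",o["time"],"F",np.round(o["wrist_force"],1),"open",round(o["opening"],4))
    print("tool shift cm",np.round(T.inv().apply(np.array(target)-o["ee_pos"])*100,2),"after-turn axes",np.round(G.inv().apply(np.array(target)-o["ee_pos"])*100,2),"turn rad",np.round((T.inv()*G).as_rotvec(),3))
E
python3 - <<'E'
from h import *
np.set_printoptions(precision=4,suppress=True)
P={}
for n in("top","scene"):
    p=P[n]=viewer.camera(n)
    for d in finder.pinpoint(p,"gate_mouth")[:1]:print(n,"gate",onz(p,d["position"],.05),d["p"])
    for d in finder.pinpoint(p,"slot")[:1]:print(n,"slot",onz(p,d["position"],.0265),d["p"])
    for d in finder.pinpoint(p,"board")[:1]:print(n,"board",onz(p,d["position"],0.0),d["p"])
    # rectified ground-plane map at rail-top height: 1 px = 0.5 mm ; rows: x .72->.36, cols: y .26->-.18
    xs=np.linspace(.72,.36,721);ys=np.linspace(.26,-.18,881)
    for z in(.066,):
        Y,X=np.meshgrid(ys,xs);W=np.stack([X,Y,np.full_like(X,z)],-1)-np.array(p["position"])
        C=W@Rc(p);u=(C[...,0]/C[...,2]*f(p)+p["cx"]).astype(np.float32);v=(C[...,1]/C[...,2]*f(p)+p["cy"]).astype(np.float32)
        im=cv2.remap(p["color"],u,v,cv2.INTER_CUBIC)
        for i in range(0,721,100):cv2.putText(im,f"{xs[i]:.2f}",(0,i+5),0,.35,(255,255,255),1)
        for j in range(0,881,100):cv2.line(im,(j,0),(j,8),(255,255,255),1)
        cv2.imwrite(f"pics/rect_{n}.png",im[40:640,:800,::-1])
        V=im.max(2)
        # dark rail rows: per row, dark pixel centroid in y .06-.14
        J=(ys<.14)&(ys>.06)
        pts=[]
        for i in range(0,721,4):
            w=V[i,J]<95
            if 20<=w.sum()<=50: pts.append((xs[i],ys[J][w].mean(),w.sum()))
        pts=np.array(pts);print(n,"rail rows",len(pts));print(pts[::5])
        far=pts[(pts[:,0]<.49)|(pts[:,0]>.55)];s=np.polyfit(far[:,0],far[:,1],1);print("fit",s,"yaw",np.degrees(np.arctan(s[0])))
go((.5535,-.095,.2),92.5)
E
```

```text
top gate [0.5217 0.1118 0.05  ] 0.83
top slot [0.5368 0.1661 0.0265] 0.91
top board [ 0.5478 -0.0258  0.    ] 0.77
top rail rows 102
[[ 0.676   0.1048 34.    ]
 [ 0.648   0.0996 42.    ]
 [ 0.638   0.1021 42.    ]
 [ 0.614   0.1038 34.    ]
 [ 0.604   0.1035 35.    ]
 [ 0.594   0.103  35.    ]
 [ 0.584   0.1018 32.    ]
 [ 0.574   0.1018 32.    ]
 [ 0.564   0.1018 32.    ]
 [ 0.544   0.101  31.    ]
 [ 0.476   0.097  31.    ]
 [ 0.466   0.0973 34.    ]
 [ 0.456   0.0975 35.    ]
 [ 0.446   0.0965 31.    ]
 [ 0.436   0.096  33.    ]
 [ 0.426   0.0955 35.    ]
 [ 0.416   0.0955 33.    ]
 [ 0.406   0.0948 34.    ]
 [ 0.382   0.0938 34.    ]
 [ 0.372   0.094  35.    ]
 [ 0.362   0.0938 38.    ]]
fit [0.0308 0.0828] yaw 1.7644580585975393
scene gate [0.5157 0.1114 0.05  ] 0.57
scene slot [0.5312 0.1612 0.0265] 0.84
scene board [ 0.5367 -0.0262  0.    ] 0.91
scene rail rows 74
[[ 0.72    0.0712 34.    ]
 [ 0.678   0.0975 20.    ]
 [ 0.668   0.0997 26.    ]
 [ 0.658   0.098  23.    ]
 [ 0.646   0.0974 24.    ]
 [ 0.594   0.0935 20.    ]
 [ 0.562   0.0916 20.    ]
 [ 0.5     0.0917 30.    ]
 [ 0.49    0.0921 31.    ]
 [ 0.47    0.0901 25.    ]
 [ 0.46    0.0883 22.    ]
 [ 0.448   0.0889 23.    ]
 [ 0.432   0.088  20.    ]
 [ 0.414   0.0877 24.    ]
 [ 0.38    0.0856 23.    ]]
fit [0.0129 0.0832] yaw 0.7395626634971342
at [ 0.1672 -0.524   0.2533] [-180.     0.    17.7] t 1.4 F [ 0.1 -0.2 -0.4] open 0.0854
tool shift cm [ 49.84 -29.13   5.33] after-turn axes [41.17 40.47  5.33] turn rad [-0.    -0.    -1.306]
```

View pics/rect_top.png

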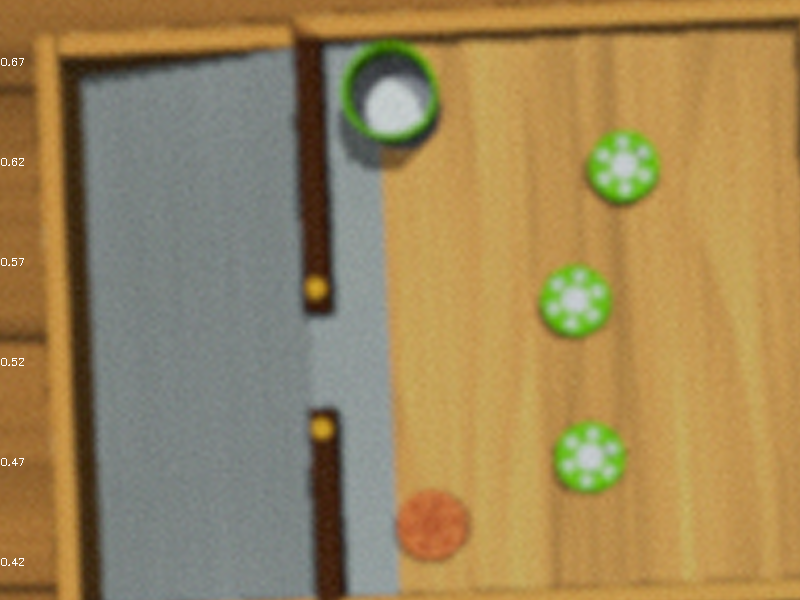

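The rectified view shows the gap between x≈0.496 and 0.544, rail centre y≈0.098 and board yaw of about 2.2°. Next I move behind the middle disc.

```bash
cat >> h.py <<'E'
def rows(target,yaw,n,start=None):
    if start is None:
        o=bot.get_obs();p0=np.array(o["ee_pos"]);y0=o["tcp_rot"][2];print("t",o["time"],"F",np.round(o["wrist_force"],1),"open",round(o["opening"],4),p0.round(4),np.round(o["tcp_rot"],2))
    else:p0,y0=np.array(start[0]),start[1]
    t=np.array(target);S=lambda y:R.from_euler('xyz',[180,0,y],degrees=True)
    k=np.radians(yaw-y0)/n
    print("turn z",round(-k,3),[(S(y0+(yaw-y0)*i/n).inv().apply((t-p0)/n)*100).round(2).tolist() for i in range(n)])
E
python3 - <<'E'
from h import *
rows((.561,-.076,.2),103,14)
E
```

```text
t 1.4 F [ 0.1 -0.2 -0.4] open 0.0854 [ 0.1672 -0.524   0.2533] [-180.      0.     17.69]
turn z -0.106 [[3.65, -2.19, 0.38], [3.86, -1.79, 0.38], [4.03, -1.37, 0.38], [4.16, -0.94, 0.38], [4.23, -0.49, 0.38], [4.26, -0.04, 0.38], [4.24, 0.41, 0.38], [4.17, 0.86, 0.38], [4.06, 1.3, 0.38], [3.9, 1.72, 0.38], [3.69, 2.13, 0.38], [3.45, 2.51, 0.38], [3.16, 2.86, 0.38], [2.84, 3.18, 0.38]]
```

>>> move_arm(
  offset=[
    [3.65,-2.2,0.4],
    [3.85,-1.8,0.4],
    [4.0,-1.4,0.4],
    [4.15,-0.95,0.4],
    [4.25,-0.5,0.4],
  ],
  twist=[
    [0,0,-0.106],
    [0,0,-0.106],
    [0,0,-0.106],
    [0,0,-0.106],
    [0,0,-0.106],
  ],
  grip=[0.14,0.14,0.14,0.14,0.14],
  force=20,
)

```text
time: 1.9
ee_pos: [0.308, -0.3623, 0.2333]
tcp_rot: [180.0, 0.0, 48.3]
wrist_force: [0.6, -0.8, -0.2]
opening: 0.0133
grasp_force: 0.0
```

>>> move_arm(
  offset=[
    [4.25,0,0.4],
    [4.25,0.4,0.4],
    [4.15,0.85,0.4],
    [4.05,1.3,0.4],
    [3.9,1.7,0.4],
  ],
  twist=[
    [0,0,-0.106],
    [0,0,-0.106],
    [0,0,-0.106],
    [0,0,-0.106],
    [0,0,-0.106],
  ],
  grip=[0.14,0.14,0.14,0.14,0.14],
)

```text
time: 2.4
ee_pos: [0.4489, -0.2028, 0.2134]
tcp_rot: [180.0, 0.0, 78.7]
wrist_force: [-0.2, -1.0, -0.0]
opening: 0.0123
grasp_force: 0.0
```

>>> move_arm(
  offset=[
    [3.7,2.1,0.4],
    [3.45,2.5,0.4],
    [3.15,2.85,0.4],
    [2.85,3.2,0.4],
    [0,0,0],
  ],
  twist=[
    [0,0,-0.106],
    [0,0,-0.106],
    [0,0,-0.106],
    [0,0,-0.106],
    [0,0,0],
  ],
  grip=[0.14,0.14,0.14,0.14,0.14],
)

```text
time: 2.9
ee_pos: [0.5629, -0.0731, 0.1957]
tcp_rot: [-180.0, -0.1, 103.1]
wrist_force: [-0.5, 0.2, -0.7]
opening: 0.0119
grasp_force: 0.0
```

>>> move_arm(
  offset=[
    [-0.35,-0.3,3.5],
    [0,0,3.5],
    [0,0,3.0],
    [0,0,0],
    [0,0,0],
  ],
  twist=[
    [0,0,0],
    [0,0,0],
    [0,0,0],
    [0,0,0],
    [0,0,0],
  ],
  grip=[0.14,0.14,0.14,0.14,0.14],
)

```text
time: 3.4
ee_pos: [0.5585, -0.0809, 0.098]
tcp_rot: [-180.0, -0.0, 102.7]
wrist_force: [-0.4, -0.0, 0.2]
opening: 0.0118
grasp_force: 0.0
```

Run:
```python
from h import *
np.set_printoptions(precision=4,suppress=True)
o=bot.get_obs();print(o["ee_pos"])
p=viewer.camera("scene")
T=np.array(o["ee_pos"]);k=R.from_euler('xyz',o["tcp_rot"],degrees=True)
for d in(0,.022,.035):
    w=(T+k.apply([0,0,d])-np.array(p["position"]))@Rc(p);print(d,w[0]/w[2]*f(p)+p["cx"],w[1]/w[2]*f(p)+p["cy"])
cv2.imwrite("pics/s1.png",cv2.resize(p["color"][110:290,190:430,::-1],None,fx=3.3,fy=3.3,interpolation=cv2.INTER_CUBIC))
for d in discs(p):print(*d)
```

```text
[ 0.5585 -0.0809  0.098 ]
0 270.69949948130983 211.85809282197258
0.022 270.9685220849662 218.4738029930318
0.035 271.12276826202776 222.2669712568293
170 [131.9 250.7] [ 0.5111 -0.3691  0.062 ] 0.0779
200 [293.9 239.5] [ 0.6186 -0.0548  0.062 ] 0.0652
106 [  2.8 234. ] [ 0.358  -0.6124  0.062 ] 0.088
370 [350.7 221.4] [0.6244 0.0762 0.062 ] 0.0752
98 [291.6 213.9] [ 0.5543 -0.031   0.062 ] 0.064
1312 [484.8 104.6] [0.4149 0.6156 0.062 ] 0.0861
```

View pics/s1.png

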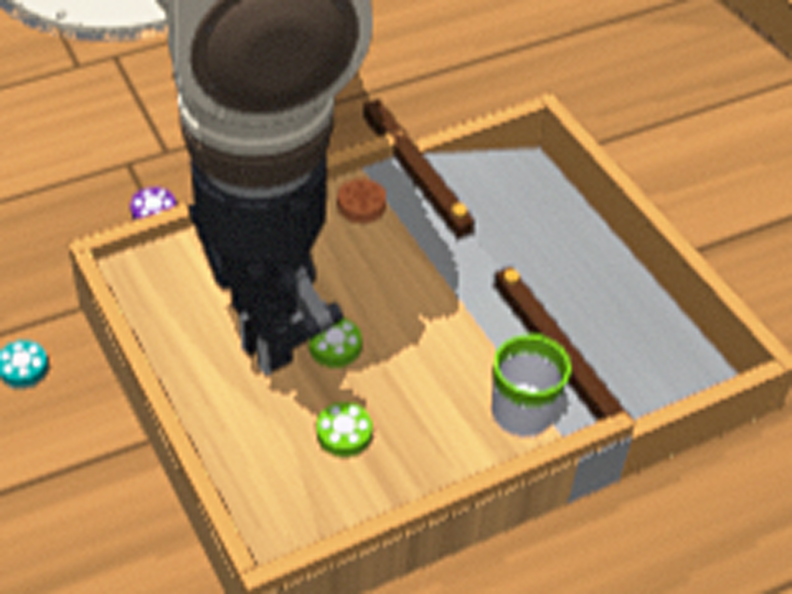

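Run:
```python
from h import *
np.set_printoptions(precision=3,suppress=True)
o=bot.get_obs();T=np.array(o["ee_pos"]);k=R.from_euler('xyz',o["tcp_rot"],degrees=True)
for n in("scene","top"):
    p=viewer.camera(n);V=p["color"].max(2)
    vv,uu=np.where((V<75)&(p["depth"]>0))
    d=p["depth"][vv,uu];c=np.stack([(uu-p["cx"])/f(p)*d,(vv-p["cy"])/f(p)*d,d],1)@Rc(p).T+np.array(p["position"])
    q=k.inv().apply(c-T);s=(np.abs(q[:,:2])<.09).all(1)&(q[:,2]>-.06)&(q[:,2]<.026)
    print(n,s.sum())
    q=q[s]
    for a in np.arange(-.06,.026,.008):
        w=q[(q[:,2]>=a)&(q[:,2]<a+.008)]
        if len(w)>2: print(round(a,3),len(w),np.percentile(w,[3,50,97],axis=0).ravel())
    if n=="scene":
        for uv in((270,222),(272,216),(290,205),(284,200),(280,195)):print(uv,k.inv().apply(byd(p,uv)-T))
```

```text
scene 357
-0.06 48 [-0.019 -0.047 -0.059 -0.016  0.    -0.055 -0.011  0.05  -0.052]
-0.052 83 [-0.018 -0.044 -0.052 -0.012  0.016 -0.048  0.006  0.046 -0.044]
-0.044 44 [-0.014 -0.04  -0.044 -0.012  0.018 -0.041  0.008  0.04  -0.036]
-0.036 69 [-0.014 -0.031 -0.036 -0.01   0.017 -0.033  0.007  0.037 -0.029]
-0.028 25 [-0.015 -0.013 -0.028 -0.013  0.013 -0.025 -0.008  0.033 -0.022]
-0.02 14 [-0.012 -0.009 -0.018 -0.008 -0.007 -0.016 -0.005  0.016 -0.013]
-0.012 19 [-0.012 -0.008 -0.012 -0.008 -0.004 -0.008 -0.004  0.019 -0.004]
-0.004 26 [-0.011 -0.008 -0.004 -0.007  0.012  0.001  0.003  0.02   0.004]
0.004 24 [-0.012 -0.008  0.004 -0.007  0.012  0.008  0.004  0.019  0.011]
0.012 5 [-0.01  -0.007  0.013 -0.008 -0.006  0.014 -0.006 -0.005  0.017]
(270, 222) [-0.011  0.012  0.013]
(272, 216) [-0.008  0.016 -0.007]
(290, 205) [ 0.005  0.059 -0.073]
(284, 200) [-0.001  0.048 -0.082]
(280, 195) [-0.003  0.037 -0.087]
top 0
```

>>> move_arm(
  offset=[
    [0,0,1.0],
    [0,0,1.0],
    [0,0,0],
    [0,0,0],
  ],
  twist=[
    [0,0,0],
    [0,0,0],
    [0,0,0],
    [0,0,0],
  ],
  grip=[0.14,0.14,0.14,0.14],
)

```text
time: 3.95
ee_pos: [0.5584, -0.0806, 0.0768]
tcp_rot: [-179.9, -0.0, 102.7]
wrist_force: [-0.7, 0.6, -0.1]
opening: 0.012
grasp_force: 0.0
```

Run:
```python
from h import *
rows((.5206,.096-.028,.077),102.7,15)
rows((.561,-.077,.077),102.7,1)
```

```text
t 3.95 F [-0.7  0.6 -0.1] open 0.012 [ 0.5584 -0.0806  0.0768] [-1.7995e+02 -2.0000e-02  1.0272e+02]
turn z 0.0 [[1.02, -0.03, -0.0], [1.02, -0.03, -0.0], [1.02, -0.03, -0.0], [1.02, -0.03, -0.0], [1.02, -0.03, -0.0], [1.02, -0.03, -0.0], [1.02, -0.03, -0.0], [1.02, -0.03, -0.0], [1.02, -0.03, -0.0], [1.02, -0.03, -0.0], [1.02, -0.03, -0.0], [1.02, -0.03, -0.0], [1.02, -0.03, -0.0], [1.02, -0.03, -0.0], [1.02, -0.03, -0.0]]
t 3.95 F [-0.7  0.6 -0.1] open 0.012 [ 0.5584 -0.0806  0.0768] [-1.7995e+02 -2.0000e-02  1.0272e+02]
turn z 0.0 [[0.29, 0.34, -0.02]]
```

>>> move_arm(
  offset=[
    [1.0,0.35,0],
    [0.7,0,0],
    [0.5,0,0],
    [0.7,0,0],
    [0.9,0,0],
  ],
  twist=[
    [0,0,0],
    [0,0,0],
    [0,0,0],
    [0,0,0],
    [0,0,0],
  ],
  grip=[0.14,0.14,0.14,0.14,0.14],
)

```text
time: 4.45
ee_pos: [0.5537, -0.0422, 0.0774]
tcp_rot: [180.0, 0.0, 102.7]
wrist_force: [0.2, -0.2, -0.1]
opening: 0.0116
grasp_force: 0.1
```

>>> move_arm(
  offset=[
    [1.0,0,0],
    [1.0,0,0],
    [1.0,0,0],
    [1.0,0,0],
    [1.0,0,0],
  ],
  twist=[
    [0,0,0],
    [0,0,0],
    [0,0,0],
    [0,0,0],
    [0,0,0],
  ],
  grip=[0.14,0.14,0.14,0.14,0.14],
)

```text
time: 4.95
ee_pos: [0.5425, 0.0068, 0.0773]
tcp_rot: [180.0, -0.0, 102.7]
wrist_force: [-0.3, -0.8, 0.6]
opening: 0.0124
grasp_force: 0.2
```

>>> move_arm(
  offset=[
    [1.0,0,0],
    [1.0,0,0],
    [0.8,0,0],
    [0.5,0,0],
    [0.2,0,0],
  ],
  twist=[
    [0,0,0],
    [0,0,0],
    [0,0,0],
    [0,0,0],
    [0,0,0],
  ],
  grip=[0.14,0.14,0.14,0.14,0.14],
)

```text
time: 5.45
ee_pos: [0.5349, 0.0407, 0.0773]
tcp_rot: [-180.0, -0.0, 102.7]
wrist_force: [-0.2, -0.6, -0.2]
opening: 0.0119
grasp_force: 0.1
```

Run:
```python
from h import *
for n in("scene","top"):
    p=viewer.camera(n);print(n)
    for d in discs(p):
        if -.15<d[2][1]<.25:print(*d)
    if n=="scene":cv2.imwrite("pics/s2.png",cv2.resize(p["color"][110:290,190:430,::-1],None,fx=3.3,fy=3.3,interpolation=cv2.INTER_CUBIC))
rows((.522,.082,.077),102.7,2)
```

```text
scene
197 [293.9 239.6] [ 0.6188 -0.055   0.062 ] 0.0637
369 [350.7 221.4] [0.6243 0.0762 0.062 ] 0.0748
149 [274.  189.8] [ 0.4731 -0.0383  0.062 ] 0.0634
top
203 [257.7 247. ] [ 0.4714 -0.0346  0.062 ] 0.0581
197 [265.1 178. ] [ 0.6175 -0.0513  0.062 ] 0.0624
t 5.55 F [-0.7  0.  -0.9] open 0.012 [0.535  0.0403 0.0773] [-180.      0.    102.73]
turn z 0.0 [[2.18, -0.17, 0.01], [2.18, -0.18, 0.01]]
```

View pics/s2.png

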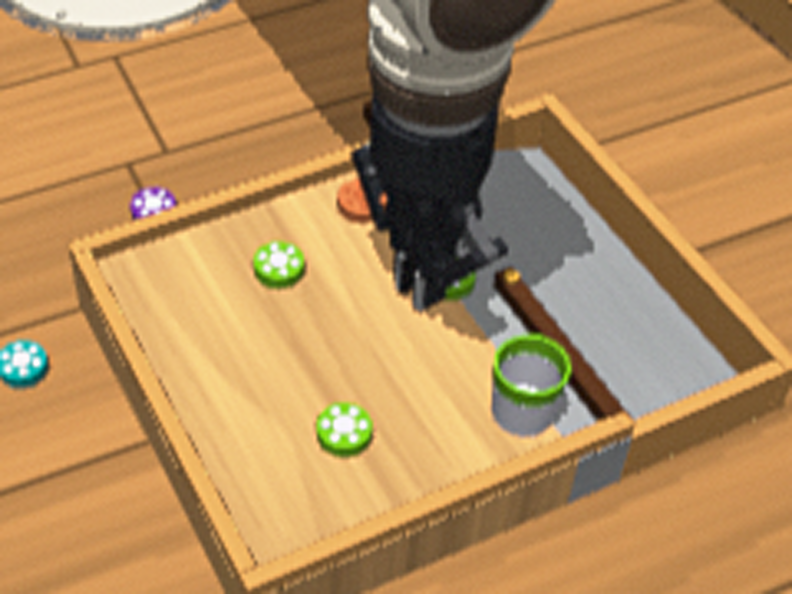

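The disc is in the finger cradle at about crop (460,285), just in front of the gap, so I keep pushing.

>>> move_arm(
  offset=[
    [0.7,0,0],
    [0.9,0,0],
    [1.0,0,0],
    [1.0,0,0],
    [0.7,0,0],
  ],
  twist=[
    [0,0,0],
    [0,0,0],
    [0,0,0],
    [0,0,0],
    [0,0,0],
  ],
  grip=[0.14,0.14,0.14,0.14,0.14],
)

```text
time: 6.05
ee_pos: [0.5253, 0.0832, 0.0773]
tcp_rot: [180.0, -0.0, 102.8]
wrist_force: [-0.5, -0.2, 0.2]
opening: 0.0119
grasp_force: 0.0
```

>>> move_arm(
  offset=[
    [0.2,0,0],
    [0,0,0],
    [-1.5,0,0],
    [-2.5,0,0],
    [-3.0,0,-1],
  ],
  twist=[
    [0,0,0],
    [0,0,0],
    [0,0,0],
    [0,0,0],
    [0,0,0],
  ],
  grip=[0.14,0.14,0.14,0.14,0.14],
)

```text
time: 6.55
ee_pos: [0.54, 0.0144, 0.0862]
tcp_rot: [-179.9, -0.0, 102.8]
wrist_force: [0.9, -0.0, 0.8]
opening: 0.0117
grasp_force: 0.0
```

Run:
```python
from h import *
for n in("scene","top"):
    p=viewer.camera(n);print(n)
    for d in discs(p):
        if -.15<d[2][1]<.25:print(*d,byd(p,d[1]).round(3))
# next: disc C (.472,-.0365) to gate
c=np.array([.472,-.0365]);g=np.array([.5203,.097]);d=g-c;d/=np.linalg.norm(d);y=np.degrees(np.arctan2(d[1],d[0]));s=c-d*.05
print(d,y,s)
rows((*s,.12),y,4)
```

```text
scene
197 [293.9 239.6] [ 0.6188 -0.055   0.062 ] 0.0659 [ 0.621 -0.056  0.066]
368 [350.7 221.4] [0.6243 0.0762 0.062 ] 0.0747 [0.632 0.07  0.075]
148 [274.  189.7] [ 0.473  -0.0383  0.062 ] 0.0639 [ 0.475 -0.039  0.064]
116 [373.3 182.3] [0.5445 0.1811 0.062 ] 0.0254 [0.517 0.205 0.025]
top
203 [257.7 246.9] [ 0.4715 -0.0347  0.062 ] 0.0592 [ 0.472 -0.035  0.059]
190 [145.8 229.4] [0.5109 0.2006 0.062 ] 0.0279 [0.514 0.209 0.028]
197 [265.1 178. ] [ 0.6175 -0.0513  0.062 ] 0.0628 [ 0.617 -0.051  0.063]
[0.3402156  0.94034746] 70.10998998682302 [ 0.45498922 -0.08351737]
t 6.65 F [-0.2  0.5 -0. ] open 0.0122 [0.5416 0.0122 0.0884] [1.7991e+02 7.0000e-02 1.0253e+02]
turn z 0.141 [[-1.87, -2.63, -0.79], [-2.22, -2.34, -0.79], [-2.53, -2.01, -0.79], [-2.78, -1.63, -0.79]]
```

Run:
```python
from h import *
rows((.452,-.0823,.12),66.3,5)
```

```text
t 6.65 F [-0.2  0.5 -0. ] open 0.0122 [0.5416 0.0122 0.0884] [1.7991e+02 7.0000e-02 1.0253e+02]
turn z 0.126 [[-1.46, -2.16, -0.63], [-1.72, -1.96, -0.63], [-1.95, -1.73, -0.63], [-2.15, -1.47, -0.63], [-2.32, -1.18, -0.63]]
```

>>> move_arm(
  offset=[
    [-1.45,-2.15,-1.5],
    [-1.7,-1.95,-1.0],
    [-1.95,-1.75,-0.5],
    [-2.15,-1.45,0],
    [-2.3,-1.2,0],
  ],
  twist=[
    [0,0,0.126],
    [0,0,0.126],
    [0,0,0.126],
    [0,0,0.126],
    [0,0,0.126],
  ],
  grip=[0.14,0.14,0.14,0.14,0.14],
)

```text
time: 7.15
ee_pos: [0.4506, -0.0798, 0.1174]
tcp_rot: [180.0, -0.0, 66.3]
wrist_force: [0.3, 0.3, -0.4]
opening: 0.0124
grasp_force: 0.0
```

>>> move_arm(
  offset=[
    [0,0,0],
    [0,0,0],
  ],
  twist=[
    [0,0,0],
    [0,0,0],
  ],
  grip=[0.14,0.14],
)

```text
time: 7.35
ee_pos: [0.4513, -0.0793, 0.1174]
tcp_rot: [180.0, -0.0, 66.6]
wrist_force: [-0.7, 0.2, -0.1]
opening: 0.012
grasp_force: 0.0
```

Run:
```python
from h import *
rows((.452,-.0823,.0775),66.3,1)
```

```text
t 7.35 F [-0.7  0.2 -0.1] open 0.012 [ 0.4513 -0.0793  0.1174] [ 1.7997e+02 -2.0000e-02  6.6610e+01]
turn z 0.005 [[-0.24, 0.19, 3.99]]
```

>>> move_arm(
  offset=[
    [-0.25,0.2,2.0],
    [0,0,1.5],
    [0,0,0.5],
    [0,0,0],
    [0.8,0,0],
  ],
  twist=[
    [0,0,0.005],
    [0,0,0],
    [0,0,0],
    [0,0,0],
    [0,0,0],
  ],
  grip=[0.14,0.14,0.14,0.14,0.14],
)

```text
time: 7.85
ee_pos: [0.4555, -0.0744, 0.0776]
tcp_rot: [180.0, 0.0, 66.3]
wrist_force: [0.2, 0.6, -0.3]
opening: 0.012
grasp_force: 0.0
```

>>> move_arm(
  offset=[
    [0.7,0,0],
    [0.5,0,0],
    [0.7,0,0],
    [0.9,0,0],
    [1.0,0,0],
  ],
  twist=[
    [0,0,0],
    [0,0,0],
    [0,0,0],
    [0,0,0],
    [0,0,0],
  ],
  grip=[0.14,0.14,0.14,0.14,0.14],
)

```text
time: 8.35
ee_pos: [0.471, -0.0389, 0.0774]
tcp_rot: [180.0, -0.0, 66.3]
wrist_force: [-0.3, -1.3, -0.2]
opening: 0.0115
grasp_force: 0.2
```

>>> move_arm(
  offset=[
    [1.0,0,0],
    [1.0,0,0],
    [1.0,0,0],
    [1.0,0,0],
    [1.0,0,0],
  ],
  twist=[
    [0,0,0],
    [0,0,0],
    [0,0,0],
    [0,0,0],
    [0,0,0],
  ],
  grip=[0.14,0.14,0.14,0.14,0.14],
)

```text
time: 8.85
ee_pos: [0.491, 0.007, 0.0772]
tcp_rot: [-180.0, 0.0, 66.3]
wrist_force: [-0.2, 0.1, 0.9]
opening: 0.0116
grasp_force: 0.2
```

>>> move_arm(
  offset=[
    [1.0,0,0],
    [1.0,0,0],
    [0.8,0,0],
    [0.6,0,0],
    [0.4,0,0],
  ],
  twist=[
    [0,0,0],
    [0,0,0],
    [0,0,0],
    [0,0,0],
    [0,0,0],
  ],
  grip=[0.14,0.14,0.14,0.14,0.14],
)

```text
time: 9.35
ee_pos: [0.5061, 0.0415, 0.0772]
tcp_rot: [-180.0, 0.0, 66.4]
wrist_force: [0.6, 0.6, -0.2]
opening: 0.0117
grasp_force: 0.1
```

>>> move_arm(
  offset=[
    [0.2,0,0],
    [0,0,0],
    [-1.0,0,0],
    [-1.5,0,0],
    [-1.5,0,0],
  ],
  twist=[
    [0,0,0],
    [0,0,0],
    [0,0,0],
    [0,0,-0.14],
    [0,0,-0.14],
  ],
  grip=[0.14,0.14,0.14,0.14,0.14],
)

```text
time: 9.85
ee_pos: [0.492, 0.0045, 0.0773]
tcp_rot: [-180.0, 0.0, 82.7]
wrist_force: [-1.1, -0.3, -0.2]
opening: 0.0121
grasp_force: 0.0
```

>>> move_arm(
  offset=[
    [-3,0,-1],
    [-3,0,-1],
    [0,0,0],
  ],
  twist=[
    [0,0,-0.14],
    [0,0,0],
    [0,0,0],
  ],
  grip=[0.14,0.14,0.14],
)

```text
time: 10.15
ee_pos: [0.4889, -0.0575, 0.0987]
tcp_rot: [179.9, 0.1, 90.2]
wrist_force: [0.1, 0.1, 0.2]
opening: 0.0119
grasp_force: 0.0
```

Run:
```python
from h import *
for n in("scene","top"):
    p=viewer.camera(n);print(n)
    for d in discs(p):
        if -.15<d[2][1]<.25:print(*d,byd(p,d[1]).round(3))
rows((.522,.02,.0775),92.2,1)
```

```text
scene
197 [293.9 239.6] [ 0.6188 -0.055   0.062 ] 0.0666 [ 0.622 -0.056  0.067]
370 [350.7 221.4] [0.6243 0.0762 0.062 ] 0.0733 [0.632 0.071 0.073]
149 [324.  189.7] [0.5193 0.0662 0.062 ] 0.0645 [0.521 0.065 0.065]
115 [373.3 182.3] [0.5446 0.1811 0.062 ] 0.0267 [0.518 0.204 0.027]
top
188 [145.8 229.4] [0.511  0.2005 0.062 ] 0.0222 [0.515 0.211 0.022]
68 [205.3 225.7] [0.5174 0.0753 0.062 ] 0.0608 [0.517 0.075 0.061]
48 [265.5 175.1] [ 0.6238 -0.0522  0.062 ] 0.0607 [ 0.624 -0.052  0.061]
392 [210.3 161.5] [0.6548 0.0654 0.062 ] 0.0546 [0.657 0.066 0.053]
t 10.25 F [-0.   1.1  0.4] open 0.0121 [ 0.4886 -0.0552  0.0974] [179.98  -0.    90.27]
turn z -0.034 [[7.51, 3.38, 1.99]]
```

>>> move_arm(
  offset=[
    [2.5,1.1,0],
    [2.5,1.0,0],
    [2.5,1.0,0.5],
    [0,0,1.5],
    [0,0,0],
  ],
  twist=[
    [0,0,0],
    [0,0,0],
    [0,0,0],
    [0,0,0],
    [0,0,0],
  ],
  grip=[0.14,0.14,0.14,0.14,0.14],
)

```text
time: 10.75
ee_pos: [0.5178, 0.0217, 0.0747]
tcp_rot: [-179.8, 0.0, 90.5]
wrist_force: [-0.4, -0.2, 0.3]
opening: 0.0119
grasp_force: 0.0
```

>>> move_arm(
  offset=[
    [0.8,0,0],
    [0.7,0,0],
    [0.5,0,0],
    [0.7,0,0],
    [0.9,0,0],
  ],
  twist=[
    [0,0,0],
    [0,0,0],
    [0,0,0],
    [0,0,0],
    [0,0,0],
  ],
  grip=[0.14,0.14,0.14,0.14,0.14],
)

```text
time: 11.25
ee_pos: [0.5192, 0.0573, 0.0776]
tcp_rot: [180.0, -0.0, 90.4]
wrist_force: [-0.2, -0.5, 0.8]
opening: 0.0123
grasp_force: 0.1
```

>>> move_arm(
  offset=[
    [1.0,0.05,0],
    [1.0,0.05,0],
    [0.6,0,0],
    [0.2,0,0],
    [0,0,0],
  ],
  twist=[
    [0,0,0],
    [0,0,0],
    [0,0,0],
    [0,0,0],
    [0,0,0],
  ],
  grip=[0.14,0.14,0.14,0.14,0.14],
)

```text
time: 11.75
ee_pos: [0.5199, 0.0853, 0.0772]
tcp_rot: [-180.0, 0.0, 90.4]
wrist_force: [-1.2, -0.2, 0.4]
opening: 0.0122
grasp_force: 0.0
```

>>> move_arm(
  offset=[
    [-1.5,0,0],
    [-2.5,0,0],
    [-3.0,0,-1.0],
    [-3.0,0,-2.0],
    [0,0,0],
  ],
  twist=[
    [0,0,0],
    [0,0,0],
    [0,0,0],
    [0,0,0],
    [0,0,0],
  ],
  grip=[0.14,0.14,0.14,0.14,0.14],
)

```text
time: 12.25
ee_pos: [0.5214, -0.0187, 0.1098]
tcp_rot: [179.8, 0.1, 90.2]
wrist_force: [0.2, -0.2, -0.2]
opening: 0.0119
grasp_force: 0.0
```

Run:
```python
from h import *
for n in("scene","top"):
    p=viewer.camera(n);print(n)
    for d in discs(p):
        if -.15<d[2][1]<.25:print(*d,byd(p,d[1]).round(3))
c=np.array([.618,-.053]);g=np.array([.520,.072]);d=g-c;L=np.linalg.norm(d);d/=L;y=np.degrees(np.arctan2(d[1],d[0]));s=c-d*.05
print(d,L,y,s);rows((*s,.12),y,5)
```

```text
scene
197 [293.9 239.6] [ 0.6188 -0.055   0.062 ] 0.0624 [ 0.619 -0.055  0.062]
368 [350.7 221.4] [0.6243 0.0762 0.062 ] 0.0752 [0.633 0.07  0.075]
224 [367.8 182.9] [0.5412 0.1684 0.062 ] 0.0332 [0.519 0.186 0.033]
top
374 [153.  228.5] [0.5126 0.1855 0.062 ] 0.0355 [0.516 0.193 0.031]
[-0.61698706  0.78697329] 0.15883639381451592 128.09644608027497 [ 0.64884935 -0.09234866]
t 12.35 F [ 0.6 -0.1  0.2] open 0.0119 [ 0.5207 -0.0163  0.1075] [179.96  -0.    90.27]
turn z -0.132 [[-1.53, 2.56, -0.25], [-1.86, 2.33, -0.25], [-2.15, 2.07, -0.25], [-2.4, 1.77, -0.25], [-2.61, 1.43, -0.25]]
```

>>> move_arm(
  offset=[
    [-1.55,2.55,-0.25],
    [-1.85,2.35,-0.25],
    [-2.15,2.05,-0.25],
    [-2.4,1.75,-0.25],
    [-2.6,1.45,-0.25],
  ],
  twist=[
    [0,0,-0.132],
    [0,0,-0.132],
    [0,0,-0.132],
    [0,0,-0.132],
    [0,0,-0.132],
  ],
  grip=[0.14,0.14,0.14,0.14,0.14],
)

```text
time: 12.85
ee_pos: [0.6494, -0.0907, 0.1186]
tcp_rot: [-179.9, -0.1, 128.6]
wrist_force: [-0.1, 0.6, -0.1]
opening: 0.012
grasp_force: 0.0
```

>>> move_arm(
  offset=[
    [0,0,0],
    [0,0,0],
    [0,0,0],
  ],
  twist=[
    [0,0,0],
    [0,0,0],
    [0,0,0],
  ],
  grip=[0.14,0.14,0.14],
)

```text
time: 13.15
ee_pos: [0.6481, -0.0901, 0.1191]
tcp_rot: [-180.0, -0.1, 128.2]
wrist_force: [-0.0, -0.2, -0.7]
opening: 0.0123
grasp_force: 0.0
```

Run:
```python
from h import *
rows((.6489,-.0923,.0775),128.1,1)
```

```text
t 13.15 F [-0.  -0.2 -0.7] open 0.0123 [ 0.6481 -0.0901  0.1191] [-1.7995e+02 -6.0000e-02  1.2818e+02]
turn z 0.001 [[-0.23, -0.07, 4.16]]
```

>>> move_arm(
  offset=[
    [-0.25,-0.05,2.0],
    [0,0,1.6],
    [0,0,0.55],
    [0,0,0],
    [0.8,0,0],
  ],
  twist=[
    [0,0,0],
    [0,0,0],
    [0,0,0],
    [0,0,0],
    [0,0,0],
  ],
  grip=[0.14,0.14,0.14,0.14,0.14],
)

```text
time: 13.65
ee_pos: [0.6451, -0.0869, 0.0787]
tcp_rot: [180.0, 0.0, 128.2]
wrist_force: [-0.5, 0.3, 0.0]
opening: 0.0119
grasp_force: 0.0
```

>>> move_arm(
  offset=[
    [0.7,0,0],
    [0.5,0,0],
    [0.7,0,0],
    [0.9,0,0],
    [1.0,0,0],
  ],
  twist=[
    [0,0,0],
    [0,0,0],
    [0,0,0],
    [0,0,0],
    [0,0,0],
  ],
  grip=[0.14,0.14,0.14,0.14,0.14],
)

```text
time: 14.15
ee_pos: [0.6211, -0.0564, 0.0784]
tcp_rot: [180.0, 0.0, 128.2]
wrist_force: [-0.3, -1.4, 0.3]
opening: 0.0117
grasp_force: 0.2
```

>>> move_arm(
  offset=[
    [1.0,0,0],
    [1.0,0,0],
    [1.0,0,0],
    [1.0,0,0],
    [1.0,0,0],
  ],
  twist=[
    [0,0,0],
    [0,0,0],
    [0,0,0],
    [0,0,0],
    [0,0,0],
  ],
  grip=[0.14,0.14,0.14,0.14,0.14],
)

```text
time: 14.65
ee_pos: [0.59, -0.017, 0.0783]
tcp_rot: [-180.0, 0.0, 128.2]
wrist_force: [0.0, -0.4, 0.1]
opening: 0.0121
grasp_force: 0.2
```

>>> move_arm(
  offset=[
    [1.0,0,0],
    [1.0,0,0],
    [1.0,0,0],
    [1.0,0,0],
    [1.0,0,0],
  ],
  twist=[
    [0,0,0],
    [0,0,0],
    [0,0,0],
    [0,0,0],
    [0,0,0],
  ],
  grip=[0.14,0.14,0.14,0.14,0.14],
)

```text
time: 15.15
ee_pos: [0.5591, 0.0222, 0.0783]
tcp_rot: [-180.0, -0.0, 128.2]
wrist_force: [0.4, -0.2, 0.1]
opening: 0.0117
grasp_force: 0.2
```

>>> move_arm(
  offset=[
    [1.0,0,0],
    [0.8,0,0],
    [0.6,0,0],
    [0.4,0,0],
    [0.2,0,0],
  ],
  twist=[
    [0,0,0],
    [0,0,0],
    [0,0,0],
    [0,0,0],
    [0,0,0],
  ],
  grip=[0.14,0.14,0.14,0.14,0.14],
)

```text
time: 15.65
ee_pos: [0.5409, 0.0454, 0.0783]
tcp_rot: [180.0, 0.0, 128.2]
wrist_force: [-0.1, -0.5, 0.9]
opening: 0.012
grasp_force: 0.1
```

>>> move_arm(
  offset=[
    [0,0,0],
    [-1.0,0,0],
    [-1.5,0,0],
    [-2.5,0,-1],
    [-3.0,0,-1],
  ],
  twist=[
    [0,0,0],
    [0,0,0],
    [0,0,0.13],
    [0,0,0.13],
    [0,0,0.13],
  ],
  grip=[0.14,0.14,0.14,0.14,0.14],
)

```text
time: 16.15
ee_pos: [0.5819, -0.0245, 0.0982]
tcp_rot: [-180.0, -0.0, 105.6]
wrist_force: [0.4, 0.9, 0.8]
opening: 0.0117
grasp_force: 0.0
```

>>> move_arm(
  offset=[
    [-2.0,0,0],
    [0,0,0],
    [0,0,0],
  ],
  twist=[
    [0,0,0.13],
    [0,0,0.13],
    [0,0,0],
  ],
  grip=[0.14,0.14,0.14],
)

```text
time: 16.45
ee_pos: [0.5871, -0.0442, 0.098]
tcp_rot: [-180.0, 0.0, 90.8]
wrist_force: [-0.6, 1.5, -0.2]
opening: 0.0121
grasp_force: 0.0
```

Run:
```python
from h import *
for n in("scene","top"):
    p=viewer.camera(n);print(n)
    for d in discs(p):
        if -.15<d[2][1]<.25:print(*d,byd(p,d[1]).round(3))
rows((.522,.02,.0975),92.2,1)
```

```text
scene
369 [350.7 221.4] [0.6243 0.0762 0.062 ] 0.0759 [0.633 0.069 0.076]
154 [324.7 191.6] [0.525  0.0649 0.062 ] 0.0644 [0.527 0.064 0.064]
225 [367.8 183. ] [0.5413 0.1683 0.062 ] 0.032 [0.519 0.187 0.032]
top
375 [153.  228.5] [0.5127 0.1854 0.062 ] 0.0342 [0.516 0.193 0.03 ]
t 16.55 F [-0.5  0.1 -0.2] open 0.0121 [ 0.5868 -0.0432  0.098 ] [-179.98   -0.     91.17]
turn z -0.018 [[6.45, -6.35, 0.05]]
```

>>> move_arm(
  offset=[
    [2.2,-1.9,0],
    [2.2,-1.9,0],
    [2.1,-1.9,0.5],
    [0,0,1.55],
    [0,0,0],
  ],
  twist=[
    [0,0,0],
    [0,0,0],
    [0,0,-0.067],
    [0,0,0],
    [0,0,0],
  ],
  grip=[0.14,0.14,0.14,0.14,0.14],
)

```text
time: 17.05
ee_pos: [0.5274, 0.022, 0.0764]
tcp_rot: [-179.9, -0.0, 95.1]
wrist_force: [0.4, 0.2, -0.6]
opening: 0.0116
grasp_force: 0.0
```

>>> move_arm(
  offset=[
    [0.8,0,0],
    [0.7,0,0],
    [0.5,0,0],
    [0.7,0,0],
    [0.9,0,0],
  ],
  twist=[
    [0,0,0],
    [0,0,0],
    [0,0,0],
    [0,0,0],
    [0,0,0],
  ],
  grip=[0.14,0.14,0.14,0.14,0.14],
)

```text
time: 17.55
ee_pos: [0.5257, 0.0576, 0.078]
tcp_rot: [180.0, 0.0, 94.8]
wrist_force: [-0.9, -0.6, 0.3]
opening: 0.0123
grasp_force: 0.1
```

>>> move_arm(
  offset=[
    [1.0,0,0],
    [1.0,0,0],
    [0.6,0,0],
    [0.2,0,0],
    [0,0,0],
  ],
  twist=[
    [0,0,0],
    [0,0,0],
    [0,0,0],
    [0,0,0],
    [0,0,0],
  ],
  grip=[0.14,0.14,0.14,0.14,0.14],
)

```text
time: 18.05
ee_pos: [0.5232, 0.0854, 0.0778]
tcp_rot: [-180.0, 0.0, 94.8]
wrist_force: [-0.2, -0.1, -0.2]
opening: 0.0115
grasp_force: 0.0
```

>>> move_arm(
  offset=[
    [-1.5,0,0],
    [-2.5,0,0],
    [-3.0,0,-1.0],
    [-3.0,0,-4.0],
    [0,0,-4],
  ],
  twist=[
    [0,0,0],
    [0,0,0],
    [0,0,0],
    [0,0,0],
    [0,0,0],
  ],
  grip=[0.14,0.14,0.14,0.14,0.14],
)

```text
time: 18.55
ee_pos: [0.5309, -0.0184, 0.1681]
tcp_rot: [-179.9, 0.0, 94.6]
wrist_force: [1.5, 0.3, 0.7]
opening: 0.0117
grasp_force: 0.0
```

>>> move_arm(
  offset=[
    [0,0,0],
    [0,0,0],
    [0,0,0],
    [0,0,0],
    [0,0,0],
  ],
  twist=[
    [0,0,0],
    [0,0,0],
    [0,0,0],
    [0,0,0],
    [0,0,0],
  ],
  grip=[0.14,0.14,0.14,0.14,0.14],
)

```text
time: 19.05
ee_pos: [0.5311, -0.0145, 0.1667]
tcp_rot: [-179.9, -0.0, 94.8]
wrist_force: [-0.5, 0.3, 0.8]
opening: 0.0121
grasp_force: 0.0
```

Run:
```python
from h import *
for n in("scene","top"):
    p=viewer.camera(n);print(n)
    for d in discs(p):
        if -.15<d[2][1]<.25:print(*d,byd(p,d[1]).round(3))
    if n=="scene":cv2.imwrite("pics/s3.png",cv2.resize(p["color"][110:290,190:430,::-1],None,fx=3.3,fy=3.3,interpolation=cv2.INTER_CUBIC))
```

```text
scene
368 [350.7 221.4] [0.6243 0.0761 0.062 ] 0.074 [0.632 0.07  0.074]
348 [361.8 183.8] [0.5379 0.1543 0.062 ] 0.039 [0.52  0.168 0.039]
top
354 [152.  228.5] [0.5126 0.1875 0.062 ] 0.0254 [0.516 0.195 0.031]
```

View pics/s3.png

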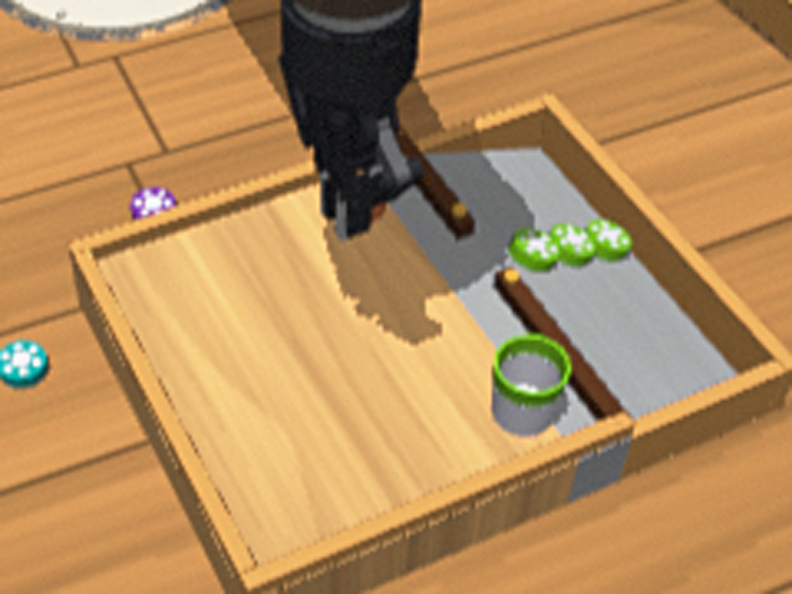

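All three green discs lie in a row in the slot, at crop (535,247), (575,243) and (610,238), with the cup in place. I check the last disc's height before handing in.

Run:
```python
from h import *
p=viewer.camera("scene")
for c in((535,247),(575,243),(610,238)):
    u,v=190+c[0]/3.3,110+c[1]/3.3
    print([byd(p,(u+a,v+b)).round(3).tolist() for a,b in((0,0),(-2,0),(2,1))], onz(p,(u,v),.047).round(3))
```

```text
[[0.523, 0.139, 0.05], [0.522, 0.134, 0.052], [0.526, 0.143, 0.048]] [0.52  0.141 0.047]
[[0.521, 0.175, 0.037], [0.522, 0.169, 0.04], [0.526, 0.177, 0.038]] [0.528 0.169 0.047]
[[0.517, 0.209, 0.025], [0.517, 0.203, 0.026], [0.522, 0.212, 0.024]] [0.534 0.194 0.047]
```

```bash
python3 -c "
from workcell import bot
print(bot.job_done())"
```

```text
the job is handed in; nothing more can be done
None
```

I pushed the three green discs one at a time through the gate into the catch slot and handed the job in at about 19 s of the 72 s allowed; in the last pictures all three lay in a row in the slot and the cup stood in place, and I never pushed near the plain disc (mostly hidden behind the gripper), but the hand-in returned no verdict.

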